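# Flip down the length stop and push the acrylic strip home

## Robot

A 6-joint arm with a two-finger parallel gripper is mounted at the origin on the work surface. World frame = base frame: x ahead of the robot, y to its left, z up, the work surface at z = 0. Lengths are in mm, angles in rad, forces in N, time in s.
With the tool pointing down it reaches from about 350 to 975 mm from the base axis. Payload 7.1 kg.
Tool frame: the origin (TCP) lies midway between the tips of the shut fingers; the grasp point (between the pads) lies 19 mm behind it; z points along the fingers, y is the line along which they close (so a half turn about z gives the same grasp; the last joint's range is limited). The gripper opens to 88 mm and grips with 3 to 60 N. Pads are 20 mm wide; open, the fingers measure 115 mm over their backs; the gripper's body (75 mm by 178 mm) begins 61 mm behind the grasp point.
Start: joints at [-1.141, 0.423, 1.63, -0, 1.089, -0.019], TCP at [271.192, -563.08, 222.675] pointing down, gripper open.
Joint ranges: [-3, 3], [-0.9, 2.11], [0.09, 2.58], [-1.31, 4.45], [0.11, 2.69], [-2.54, 2.54]. Speed limits (rad/s): [2.39, 2.39, 3.01, 3.14, 3.14, 3.14].

## Interface

Orientations are given as a rotation vector (axis times angle).
In Python, from workcell import get_obs, get_image, camera_params, close_job gives the robot as it stands.
- The arm moves only by the shell command python3 -m creep 'ROWS' [OPENING]. ROWS is a JSON object of lists of equal length, an entry for each row: "delta_pos": the shift along the tool's x, y, z in m, a list of three; "twist": the turn, a rotation vector about the tool's x, y, z in degrees, a list of three. A call has 1 to 20 rows; each row shifts and turns the commanded pose from where the row before left it, along the tool's axes as they then stand; what a row does not reach is not made up. A row lasts 1/12 s, in which the tool goes at most 41.7 mm and 7.16 degrees, less where a joint would pass 70% of its speed; a pose out of reach is approached as far as the arm can. A call with a gripper value outside its range is refused whole. OPENING is the opening, from 0 (shut) to 1 (fully open), set as the call begins (- or left out, the last holds). The fingers move at their own pace and stop on an object; the grip force is fixed at half the most. Time passes only in rows, so rows that do not move let the fingers close. It gives the time, the measured TCP pose, the force, the opening and the grip force at its end, in the units of the state.
- get_obs(): the state, without advancing time (a new reading comes with each control period).
- get_image(name): name is "scene" or "top" or "wrist"; returns (picture, depth): 384x512x3 uint8, red, green, blue; 384x512 float32, mm along the optical axis (not along the pixel's ray), 0 where there is no reading.
- camera_params(name): a dict with "camera_matrix" (3x3 intrinsics, pixels), "k1" (the pictures are not rectified: a ray, as slopes to the right and down, at radius r is drawn at 1 + k1 r^2 times it, then the intrinsics apply), "extrinsics" (4x4, takes a point from camera to world coordinates). Camera axes: x right, y down, z forward; pixel columns grow to the right and rows downward; lengths in mm; the calibration is good to about 2 mm. A picture is of the moment at which its call begins: read the wrist's pose just before it. camera_params takes no time and is no camera call; for the wrist camera it gives the pose at the moment of the call.
- close_job(): hands the job in; it is judged then, once.
The state is a dict: "t": time; "qpos": joint angles; "qvel": joint speeds; "joint_torque": joint torques, N m; "ee_pos": TCP position; "orientation": TCP orientation; "ft_force": force on the tool from outside, world axes, zero at the start; "moment": the same for the moment, N m; "width": finger opening in mm; "grasp_force": force on a finger pad.
Only numpy, scipy, OpenCV 4.12 (cv2) and the standard library are available. Lean on these libraries where they do the work, as an engineer would, in place of code of your own. Each camera call takes 0.05 s, during which the arm holds its last target. There are 200 camera calls.

## Task

Set the long gold acrylic strip up for cutting to length: push the red stop over and flip it fully down in front of the fence, leaving the black stop folded up; then push the strip with the fingertips until it lies flush along the fence with its left end butted against the red stop. Push only: never lift or carry the strip, and leave the cutter, the bottle and the small offcut where they are.

Things in the scene. Friction and masses are not known exactly. Their poses are not given: they have to be found in the camera images.
- board: cutting board fixed on the bench: base 360 (x) by 700 mm (y), 12 mm thick; aluminium fence along y, 28 mm thick, rising 48 mm above the board's top, its front face (-x, robot's side) the plane 80 mm to +x of the origin. Dark cutting groove along x at 20 mm to -y. Origin: on the underside, 20 mm to +y of mid-length; +x towards the fence, +y along it to the left.
- stop_red: red flip stop's fixed aluminium carriage on top of the fence: 40 mm wide along the fence, 34 mm deep, cheeks up to 82 mm above the board's top, black clamp knob behind. Origin: on the board's top face, straight under the hinge axis (16 mm behind the fence's front face), mid-width; axes as the board's. The hinge axis runs along the fence 68 mm above the origin.
- red_arm (a joint): hinge of the red arm, rad. 0 = folded up and back; grows as it swings up, over towards the robot and down; 2.269 = fully down at its limit, foot in front of the fence. Starts 0 to 0.15. Stiff pivot (about 0.12 N m): the arm stays at any angle where it is left, and takes a push of 2 to 6 N all the way, so it must be pressed down to the end.
- red_hinge (a point): middle of the red hinge axis. The arm is an L, 22 mm wide along the fence. Down: a level bar 12 mm thick (top 6 mm above the axis) runs 58 mm from the axis towards the robot; from it a foot 38 mm deep (20 to 58 mm from the axis) drops to 2 mm above the board. Folded up: foot points up and forward, its tip 87 mm above and 13 mm in front of the axis, the elbow 41 mm above and 42 mm behind.
- red_foot (a point): point on the red arm: on the right-hand (-y) side face of the foot, which the strip butts against (11 mm from the arm's middle plane), at the foot's tip and the edge farthest from the hinge. Its y axis runs along the fence (+y left) at every angle.
- stop_black: black flip stop's fixed aluminium carriage on top of the fence: 40 mm wide along the fence, 34 mm deep, cheeks up to 82 mm above the board's top, black clamp knob behind. Origin: on the board's top face, straight under the hinge axis (16 mm behind the fence's front face), mid-width; axes as the board's. The hinge axis runs along the fence 68 mm above the origin.
- black_arm (a joint): hinge of the black arm, rad. 0 = folded up and back; grows as it swings up, over towards the robot and down; 2.269 = fully down at its limit, foot in front of the fence. Starts 0 to 0.15. Stiff pivot (about 0.12 N m): the arm stays at any angle where it is left, and takes a push of 2 to 6 N all the way. Same arm as the red one.
- strip: the work: gold acrylic strip with amber edges, 65 mm wide (its x), 240 mm long (its y), 10 mm thick, about 0.19 kg, lying loose on the board's top in front of the fence and to the right of both stops. Origin: centre of the underside; its +y end (left) is the end that goes to the stop.
- strip_corner_left (a point): the strip's corner at its fence-side edge (+x) and left end (+y), at half thickness.
- strip_corner_right (a point): the strip's corner at its fence-side edge (+x) and right end (-y), at half thickness.
- offcut: bystander: gold acrylic offcut, 65 by 45 mm, 10 mm thick, lying loose on the board to the left of both stops. Origin: centre of the underside.
- cutter: bystander: yellow hand cutter with a blue slide, body 26 by 120 mm, 16 mm high (22 mm at the slide), lying loose on the robot's side of the board, blade to its -y. Origin: centre of the underside of the body.
- cement: bystander: small green bottle of acrylic cement with a white cap, 40 mm across, 105 mm high, standing loose on the robot's side of the board, at the left. Origin: centre of the underside.
Mind the look-alikes: they are no part of the job. Of the things that look like the strip, the largest one is meant.

How it is judged (in metres and radians):
On the way, in this order (a step that is already met when the one before it is completed fails the run):
1. the red stop has been flipped fully down (value of joint red_arm above 2.2 rad), for 0.2 s.
2. the strip lies flush along the fence, butted against the lowered red stop (value of joint red_arm above 2.2 rad and x of strip_corner_left in the frame of board between 0.077 and 0.084 m and x of strip_corner_right in the frame of board between 0.077 and 0.084 m and y of strip_corner_left in the frame of red_foot between -0.003 and 0.003 m and angle between strip's own z axis and vertical below 0.04 rad and z of strip in the frame of board below 0.015 m), for 0.2 s.
At the end, for the whole second after the job is handed in: Red stop fully down (within 0.07 rad), black one folded up; strip flat and at rest, both ends of its back edge within 3 mm of the fence face, its left end within 3 mm of the red foot; cutter, bottle and offcut within 15 mm of their starts (all of step 2 and value of joint black_arm below 0.35 rad and linear speed of strip below 0.01 m/s and distance of each of offcut, cutter, cement from where it was at the start of the episode below 0.015 m); the robot touches nothing.
It fails at once if the strip is lifted, carried or tipped up (z of strip in the frame of board above 0.022 m or angle between strip's own z axis and vertical above 0.12 rad).
It fails at once if the black stop is swung away from its folded place (value of joint black_arm above 0.35 rad).
It fails at once if the cutter, the bottle or the offcut is shifted or knocked over (distance of any of offcut, cutter, cement from where it was at the start of the episode above 0.015 m or angle between any of offcut, cutter, cement's own z axis and vertical above 0.3 rad).
It also fails if it takes over 61 s, if anything falls off the work surface, if the arm or the gripper's body presses on something with over 40 N, if the wrist force passes 120 N, or if a joint passes its speed limit or range.

## Working session

There is one attempt and no reset: what is moved stays moved. The work goes in short steps, Python scripts to look and compute and a shell command to move; the robot and the scene stay as the last step left them, time stands still between calls to the robot, and variables do not carry over. Pictures are saved under pics/ and viewed, at most 10 in all, crops included, and the job is handed in when it is done.

```bash
mkdir -p pics; ls
cat > h.py <<'E'
import numpy as np,cv2
from workcell import get_obs,get_image,camera_params
from scipy.spatial.transform import Rotation as R
def rays(name,uv,P=None):
    P=P or camera_params(name);K=P["camera_matrix"];k=np.array([P["k1"]]+[0]*3,float)
    d=cv2.undistortPoints(np.float64(uv).reshape(-1,1,2),np.float64(K),k)[:,0]
    E=np.array(P["extrinsics"]);return E[:3,3],np.c_[d,np.ones(len(d))]@E[:3,:3].T
def onz(name,uv,z,P=None):
    o,d=rays(name,uv,P);return o+d*((z-o[2])/d[:,2])[:,None]
def cloud(name,dep):
    uv=np.stack(np.meshgrid(np.arange(512),np.arange(384)),-1).reshape(-1,2)
    o,d=rays(name,uv);return (o+d*dep.reshape(-1,1)).reshape(384,512,3)
E
python3 - <<'E'
from h import *
o=get_obs();print(o)
for n in ("scene","top"):
    im,d=get_image(n);np.savez(f"{n}.npz",im=im,d=d);cv2.imwrite(f"pics/{n}.png",im[:,:,::-1]);print(n,camera_params(n))
E
```

```text
pics
{'t': 0.0, 'qpos': array([-1.14099446e+00,  4.23818058e-01,  1.63069983e+00,  1.56987968e-05,
        1.08862893e+00, -1.90021147e-02]), 'qvel': array([-1.67793293e-03,  1.14590237e-03,  1.81331075e-03, -1.05248789e-03,
        8.36418379e-05,  1.38650107e-03]), 'joint_torque': array([ 1.43465659e-03, -5.44621181e+01, -2.73663211e+01,  6.45090756e-02,
        2.28318939e-02, -1.22860652e-04]), 'ee_pos': array([ 270.96749473, -562.57133276,  221.91207602]), 'orientation': array([-3.06134101e+00, -6.98727468e-01,  4.76308927e-04]), 'ft_force': array([ 0.41339067, -0.11988685, -0.22195031]), 'moment': array([-0.01501321,  0.00572934, -0.03690928]), 'grasp_force': 0.0, 'width': 87.90990287269575}
scene {'camera_matrix': array([[364.99318022,   0.        , 249.04200211],
       [  0.        , 364.99318022, 190.97461081],
       [  0.        ,   0.        ,   1.        ]]), 'k1': -0.029091917065510543, 'extrinsics': array([[-8.99619466e-02,  6.98531052e-01, -7.09902259e-01,
         1.21365233e+03],
       [ 9.95938661e-01,  6.56801668e-02, -6.15816390e-02,
        -4.35898825e+01],
       [ 3.60981166e-03, -7.12559110e-01, -7.01602797e-01,
         9.38750243e+02],
       [ 0.00000000e+00,  0.00000000e+00,  0.00000000e+00,
         1.00000000e+00]])}
top {'camera_matrix': array([[410.64404471,   0.        , 253.92279525],
       [  0.        , 410.64404471, 189.56719203],
       [  0.        ,   0.        ,   1.        ]]), 'k1': -0.022553441361192764, 'extrinsics': array([[ 7.35676774e-03, -9.94465575e-01,  1.04805051e-01,
         2.69784391e+02],
       [-9.99925433e-01, -8.33750085e-03, -8.92264631e-03,
        -1.03161563e+02],
       [ 9.74707679e-03, -1.04731594e-01, -9.94452758e-01,
         1.46702332e+03],
       [ 0.00000000e+00,  0.00000000e+00,  0.00000000e+00,
         1.00000000e+00]])}
```

View pics/scene.png

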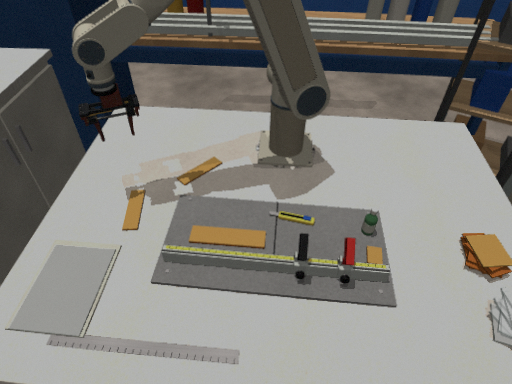

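View pics/top.png

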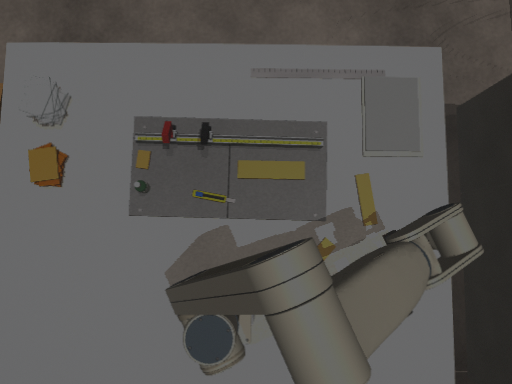

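The scene view shows the board in the middle. In the top view the gold strip is around (271,170), the red stop at (168,131), the black stop at (205,132), the cutter at (212,197), the bottle at (140,186) and the offcut at (143,159). Next I measure them.

Run:
```python
from h import *
z=np.load("top.npz");im,d=z["im"],z["d"]
hsv=cv2.cvtColor(im,cv2.COLOR_RGB2HSV)
C=cloud("top",d)
def comp(name,m,box,h):
    x0,y0,x1,y1=box;mm=np.zeros((384,512),np.uint8);mm[y0:y1,x0:x1]=m[y0:y1,x0:x1]
    cs=cv2.findContours(mm,cv2.RETR_EXTERNAL,cv2.CHAIN_APPROX_NONE)[0];c=max(cs,key=cv2.contourArea)
    r=cv2.minAreaRect(c);b=cv2.boxPoints(r);p=onz("top",b,h)
    s=mm>0
    print(name,cv2.contourArea(c),b.round(1).tolist(),"\n",p.round(1).tolist(),"ctr",p.mean(0).round(1),"zmed/max",np.median(C[s][:,2]).round(1),C[s][:,2].max().round(1))
H,S,V=hsv[...,0],hsv[...,1],hsv[...,2]
print(hsv[170,270],hsv[130,168],hsv[132,205],hsv[142,160],hsv[186,140],hsv[150,220])
comp("strip",(H>15)&(H<35)&(S>120),(230,152,315,190),22)
comp("offcut",(H>15)&(H<35)&(S>120),(132,149,153,172),22)
comp("cutter",(H>15)&(H<130)&(S>90),(185,185,243,210),30)
comp("cement",(S>60),(130,176,152,198),60)
comp("red",((H<8)|(H>172))&(S>120),(155,115,182,148),130)
comp("black",(V<40),(196,118,212,148),130)
comp("board",(V<125)&(V>0),(120,112,336,228),12)
comp("tape",(H>22)&(H<40)&(S>90),(132,130,330,150),60)
# fence: points with z 55..66
P=C[110:160,125:335].reshape(-1,3);f=P[(P[:,2]>52)&(P[:,2]<68)]
print("fence top",np.percentile(f,[0,2,50,98,100],axis=0).round(1).tolist())
y0=np.arange(-300,250,50)
for y in y0:
    q=f[abs(f[:,1]-y)<10];print(y,len(q),q[:,0].min().round(1) if len(q) else 0,q[:,0].max().round(1) if len(q) else 0)
# scene cloud of arms
z=np.load("scene.npz");im,d=z["im"],z["d"];C=cloud("scene",d);hsv=cv2.cvtColor(im,cv2.COLOR_RGB2HSV)
m=((hsv[...,0]<8)|(hsv[...,0]>172))&(hsv[...,1]>120);m[:230]=0;m[270:]=0;m[:,:338]=0;m[:,360:]=0
p=C[m];print("red sc",len(p),np.percentile(p,[3,50,97],axis=0).round(1).tolist())
m=hsv[...,2]<45;m[:230]=0;m[262:]=0;m[:,:295]=0;m[:,312:]=0
p=C[m];print("blk sc",len(p),np.percentile(p,[3,50,97],axis=0).round(1).tolist())
```

```text
[ 25 132 104] [  2 170  78] [120   9  29] [30 13 39] [56 40 51] [15  7 74]
strip 1077.0 [[238.0, 161.0], [303.0, 161.0], [303.0, 178.0], [238.0, 178.0]] 
 [[524.0, -58.6, 22.0], [526.1, -290.6, 22.0], [464.9, -290.3, 22.0], [462.9, -59.3, 22.0]] ctr [ 494.5 -174.7   22. ] zmed/max 23.0 1467.0
offcut 190.5 [[135.60000610351562, 166.89999389648438], [138.10000610351562, 149.39999389648438], [150.10000610351562, 151.1999969482422], [147.60000610351562, 168.6999969482422]] 
 [[499.5, 305.3, 22.0], [562.8, 298.8, 22.0], [556.9, 255.5, 22.0], [493.6, 262.2, 22.0]] ctr [528.2 280.5  22. ] zmed/max 23.5 1467.0
cutter 213.5 [[191.39999389648438, 196.1999969482422], [192.8000030517578, 188.89999389648438], [226.3000030517578, 195.3000030517578], [224.89999389648438, 202.60000610351562]] 
 [[396.1, 103.2, 30.0], [421.8, 99.0, 30.0], [400.2, -19.3, 30.0], [374.6, -14.8, 30.0]] ctr [398.2  42.   30. ] zmed/max 29.3 1467.0
cement 36.5 [[135.60000610351562, 189.0], [139.3000030517578, 180.3000030517578], [146.60000610351562, 183.39999389648438], [142.8000030517578, 192.10000610351562]] 
 [[416.7, 2
[... 825 characters left out ...]
13.0, 138.3000030517578], [320.0, 141.60000610351562], [320.0, 144.5]] 
 [[586.4, 28.4, 60.0], [596.8, 28.3, 60.0], [588.7, -345.8, 60.0], [578.3, -345.4, 60.0]] ctr [ 587.5 -158.6   60. ] zmed/max 61.9 1467.0
fence top [[574.1, -355.9, 52.0], [577.5, -342.2, 53.5], [594.8, -65.8, 61.2], [615.8, 291.0, 67.0], [644.3, 301.5, 68.0]]
-300 41 575.5 604.6
-250 49 576.2 604.6
-200 48 577.5 604.0
-150 43 578.9 607.1
-100 48 579.1 606.4
-50 54 580.7 609.9
0 42 582.1 609.0
50 8 581.7 641.9
100 50 584.5 611.9
150 35 585.2 623.3
200 10 587.2 609.2
red sc 279 [[584.2, 164.3, 101.8], [611.0, 173.0, 142.8], [638.8, 185.9, 165.7]]
blk sc 224 [[583.2, 39.3, 82.0], [608.9, 49.6, 143.6], [634.7, 60.1, 164.6]]
```

Run:
```python
from h import *
z=np.load("top.npz");a=cv2.resize(z["im"][105:230,120:340],None,fx=3.6,fy=3.6,interpolation=cv2.INTER_CUBIC)
cv2.imwrite("pics/crop.png",a[:,:,::-1])
```

```text
(no output)
```

View pics/crop.png

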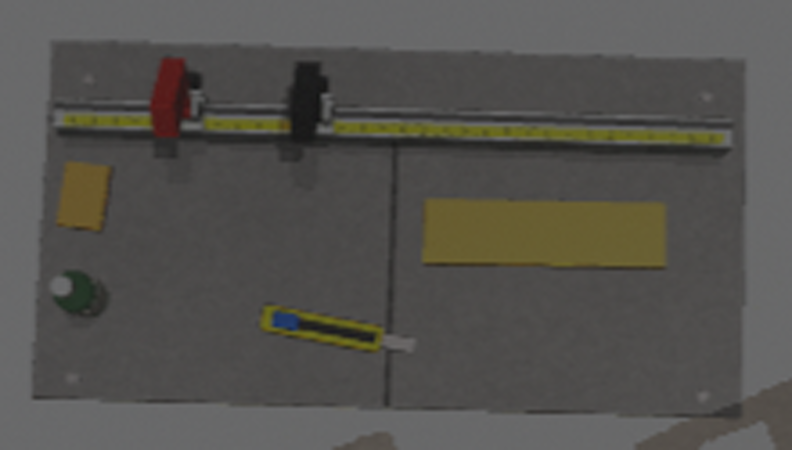

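The crop confirms the layout: the red stop is at the left (168,95), the black one at (307,95), and the strip spans (423–665, 199–268). The fence runs along about (0.0225, 1) in world axes. The red hinge is at about (602, 175, 80).

```bash
cat >> h.py <<'E'
YAW=-0.0225
ex=np.array([np.cos(YAW),np.sin(YAW),0]);ey=np.array([-np.sin(YAW),np.cos(YAW),0])
RT=np.c_[ex,-ey,[0,0,-1]]
def togo(p,Rt=RT):
    o=get_obs();Rc=R.from_rotvec(o["orientation"]).as_matrix()
    print("t",o["t"],"tcp",o["ee_pos"].round(1),"F",o["ft_force"].round(1),"twist",np.degrees(R.from_matrix(Rc.T@Rt).as_rotvec()).round(2),"d_tool(after twist) m",(Rt.T@(np.array(p)-o["ee_pos"])/1000).round(4))
E
python3 -c "
from h import *
togo([632,177,225])"
```

```text
t 0.1 tcp [ 271.  -562.7  222. ] F [ 0.2 -0.4  1.4] twist [-8.0e-02  2.0e-02  2.7e+01] d_tool(after twist) m [ 0.3443 -0.7476 -0.003 ]
```

```bash
python3 -m creep '{"delta_pos":[[0,0,0],[0,0,0],[0,0,0],[0,0,0],[0.015,-0.032,0],[0.015,-0.032,0],[0.015,-0.032,0],[0.015,-0.032,0],[0.015,-0.032,0],[0.015,-0.032,0],[0.015,-0.032,0],[0.015,-0.032,0],[0.015,-0.032,0],[0.015,-0.032,0],[0.015,-0.032,0],[0.015,-0.032,0],[0.015,-0.032,0],[0.015,-0.032,0],[0.015,-0.032,0],[0.015,-0.032,0]],"twist":[[0,0,6.75],[0,0,6.75],[0,0,6.75],[0,0,6.75],[0,0,0],[0,0,0],[0,0,0],[0,0,0],[0,0,0],[0,0,0],[0,0,0],[0,0,0],[0,0,0],[0,0,0],[0,0,0],[0,0,0],[0,0,0],[0,0,0],[0,0,0],[0,0,0]]}' 0
python3 - <<'E'
from h import *
togo([632,177,225])
P=camera_params("wrist");im,d=get_image("wrist");cv2.imwrite("pics/w1.png",im[:,:,::-1])
E
```

```text
t: 1.77
ee_pos: [522.9, -54.8, 222.5]
orientation: [-3.141, 0.035, 0.001]
ft_force: [-0.3, -0.6, 0.1]
width: 0.3
grasp_force: 0.0
t 1.7667 tcp [522.9 -54.8 222.5] F [-0.3 -0.6  0.1] twist [0.   0.03 0.01] d_tool(after twist) m [ 0.1039 -0.2342 -0.0025]
```

View pics/w1.png

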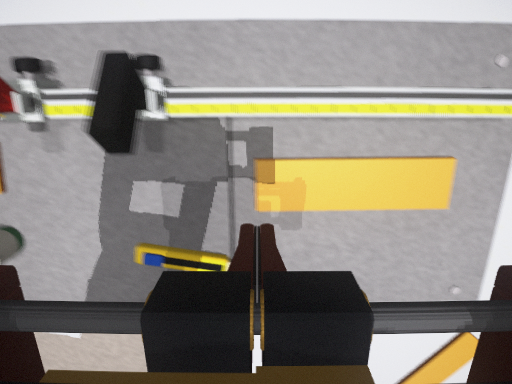

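The wrist view shows the strip at (255–455, 157–212), the black stop at (115,100), the red stop at the left edge, and the fence line at row 117. I move on above and behind the red arm, then measure from there.

```bash
python3 -m creep '{"delta_pos":[[0.013,-0.0295,0],[0.013,-0.0295,0],[0.013,-0.0295,0],[0.013,-0.0295,0],[0.013,-0.0295,0],[0.013,-0.0295,0],[0.013,-0.0295,0],[0.013,-0.0275,0],[0,0,0],[0,0,0]],"twist":[[0,0,0],[0,0,0],[0,0,0],[0,0,0],[0,0,0],[0,0,0],[0,0,0],[0,0,0],[0,0,0],[0,0,0]]}' 0
python3 - <<'E'
from h import *
togo([627,177,157])
im,d=get_image("wrist");C=cloud("wrist",d);np.savez("w2.npz",im=im,d=d,C=C);cv2.imwrite("pics/w2.png",im[:,:,::-1])
hsv=cv2.cvtColor(im,cv2.COLOR_RGB2HSV);m=((hsv[...,0]<6)|(hsv[...,0]>174))&(hsv[...,1]>150)&(C[...,2]>85)&(C[...,2]<180)&(abs(C[...,1]-175)<30)&(d>0)
p=C[m];b=np.c_[p@ex,p@ey,p[:,2]];print(len(p),np.percentile(b,[1,5,50,95,99],axis=0).round(1).tolist())
E
```

```text
t: 2.65
ee_pos: [631.7, 176.1, 221.8]
orientation: [3.141, -0.032, -0.002]
ft_force: [0.3, -0.7, -1.7]
width: 0.3
grasp_force: 0.0
t 2.65 tcp [631.7 176.1 221.8] F [ 0.3 -0.7 -1.7] twist [0.03 0.06 0.14] d_tool(after twist) m [-0.0047 -0.0008  0.0648]
1091 [[604.8, 177.7, 123.1], [606.3, 178.5, 124.7], [619.6, 188.5, 135.7], [633.6, 197.8, 145.7], [635.0, 198.7, 147.3]]
```

View pics/w2.png

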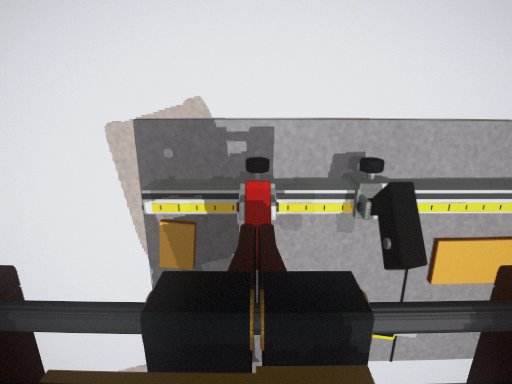

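The gripper is square above the red arm at (257,200), with black well to the right. Now I descend behind it and push it over.

```bash
python3 -m creep '{"delta_pos":[[0,0.001,0.022],[0,0,0.022],[0,0,0.021],[0,0,0],[-0.011,0,0],[-0.011,0,0],[-0.009,0,0.001],[-0.009,0,0.002],[-0.008,0,0.002],[-0.007,0,0.003],[-0.007,0,0.003],[-0.007,0,0.004],[-0.007,0,0.004],[0,0,0]],"twist":[[0,0,0],[0,0,0],[0,0,0],[0,0,0],[0,0,0],[0,0,0],[0,0,0],[0,0,0],[0,0,0],[0,0,0],[0,0,0],[0,0,0],[0,0,0],[0,0,0]]}' 0
python3 - <<'E'
from h import *
togo([627,177,157]);o=get_obs();p=o["ee_pos"];print("f,u",596.5-p@ex,p[2]-80)
im,d=get_image("scene");cv2.imwrite("pics/s2.png",cv2.resize(im[180:310,260:430],None,fx=4,fy=4)[:,:,::-1])
E
```

```text
t: 3.87
ee_pos: [553.6, 175.7, 137.4]
orientation: [3.141, -0.035, -0.005]
ft_force: [-0.8, -1.4, -0.0]
width: 0.6
grasp_force: 0.0
t 3.8667 tcp [553.6 175.7 137.4] F [-0.8 -1.4 -0. ] twist [0.03 0.17 0.02] d_tool(after twist) m [ 0.0734 -0.003  -0.0196]
f,u 47.038236008878016 57.444078179766905
```

View pics/s2.png

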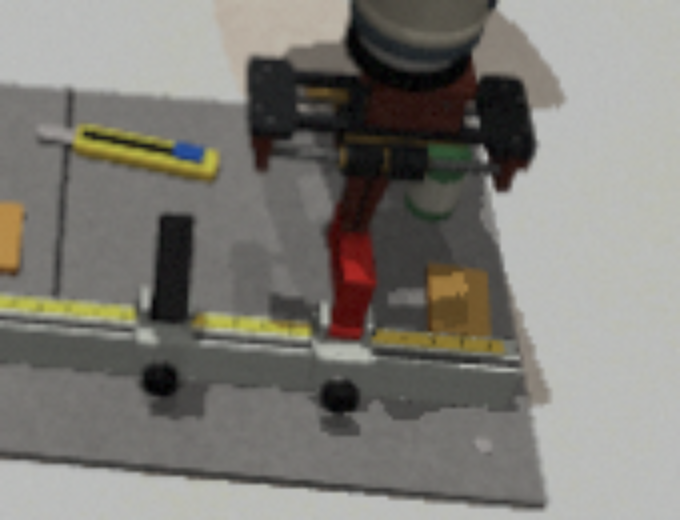

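The red arm at (350,280) is now upright, with the fingertip on its far top face, and black is untouched. I continue along the arc.

```bash
python3 -m creep '{"delta_pos":[[-0.008,0,0.006],[-0.008,0,0.006],[-0.007,0,0.006],[-0.005,0,0.008],[-0.004,0,0.008],[-0.003,0,0.009],[-0.001,0,0.009],[-0.001,0,0.01],[0,0,0.009],[0.002,0,0.006],[0.002,0,0.006],[0.003,0,0.006],[0.003,0,0.006],[0.003,0,0.006],[0.004,0,0.005],[0.004,0,0],[0,0,0]],"twist":[[0,0,0],[0,0,0],[0,0,0],[0,0,0],[0,0,0],[0,0,0],[0,0,0],[0,0,0],[0,0,0],[0,0,0],[0,0,0],[0,0,0],[0,0,0],[0,0,0],[0,0,0],[0,0,0],[0,0,0]]}' 0
python3 - <<'E'
from h import *
togo([627,177,157]);o=get_obs();p=o["ee_pos"];print("f,u",596.5-p@ex,p[2]-80)
E
```

```text
t: 5.33
ee_pos: [531.4, 175.3, 30.8]
orientation: [3.138, -0.036, -0.027]
ft_force: [-27.6, 5.6, 13.0]
width: 0.3
grasp_force: 14.1
t 5.3333 tcp [531.4 175.3  30.8] F [-27.6   5.6  13. ] twist [ 0.2   0.99 -0.02] d_tool(after twist) m [ 0.0955 -0.0039 -0.1262]
f,u 69.16163614664845 -49.16615998143648
```

Pushing against a 27 N reaction means it is at its stop. I back off, rise and check.

```bash
python3 -m creep '{"delta_pos":[[0,0,0],[-0.005,0,0],[-0.015,0,0],[-0.015,0,-0.02],[0,0.02,-0.035],[0,0.035,-0.02],[0,0.04,0],[0,0.04,0],[0,0.04,0],[0,0,0],[0,0,0]],"twist":[[0,0,0],[0,0,0],[0,0,0],[0,0,0],[0,0,0],[0,0,0],[0,0,0],[0,0,0],[0,0,0],[0,0,0],[0,0,0]]}' 0
python3 - <<'E'
from h import *
togo([440,-175,110])
im,d=get_image("wrist");C=cloud("wrist",d);np.savez("w3.npz",im=im,d=d,C=C);cv2.imwrite("pics/w3.png",im[:,:,::-1])
im,d=get_image("top");np.savez("top2.npz",im=im,d=d,C=cloud("top",d))
im,d=get_image("scene");C=cloud("scene",d)
hsv=cv2.cvtColor(im,cv2.COLOR_RGB2HSV);m=((hsv[...,0]<8)|(hsv[...,0]>172))&(hsv[...,1]>120);m[:225]=0;m[275:]=0;m[:,:330]=0;m[:,:365]&=True;m[:,365:]=0
p=C[m];b=np.c_[p@ex,p@ey,p[:,2]];print("red sc",len(p),np.percentile(b,[3,50,97],axis=0).round(1).tolist())
E
```

```text
t: 6.25
ee_pos: [502.2, -0.3, 108.0]
orientation: [3.141, -0.042, 0.004]
ft_force: [-0.2, 0.4, -0.0]
width: 0.2
grasp_force: 0.0
t 6.25 tcp [ 5.022e+02 -3.000e-01  1.080e+02] F [-0.2  0.4 -0. ] twist [ 0.01 -0.14 -0.25] d_tool(after twist) m [-0.0583  0.1761 -0.002 ]
red sc 179 [[541.4, 177.8, 57.5], [572.6, 189.0, 87.1], [604.8, 201.8, 91.4]]
```

View pics/w3.png

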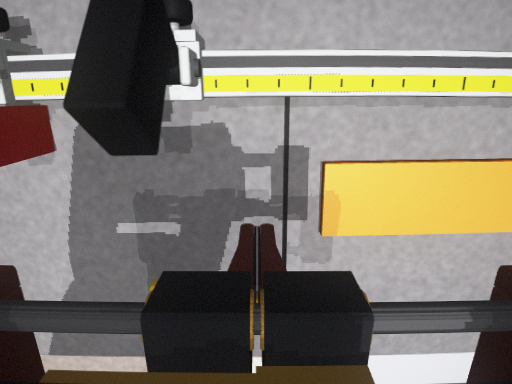

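The red bar is level (z≈87–91, reaching x≈541), so the stop is down. Black is folded up at (120,75), and the strip's left end is at (322,161)–(322,236). I open the fingers and go in front of the strip.

```bash
python3 - <<'E'
from h import *
P=camera_params("wrist")
for n,uv,z in (("strip",[(322,161),(322,236),(511,159.5),(511,233)],22),("fence top front edge",[(215,97),(510,94)],60)):
    p=onz("wrist",uv,z,P);print(n,p.round(1).tolist(),np.c_[p@ex,p@ey].round(1).tolist())
E
python3 -m creep '{"delta_pos":[[-0.014,0.035,0],[-0.016,0.035,0],[-0.016,0.035,0],[-0.016,0.036,0],[0,0.035,0],[0,0,0],[0,0,0]],"twist":[[0,0,0],[0,0,0],[0,0,0],[0,0,0],[0,0,0],[0,0,0],[0,0,0]]}' 1
python3 - <<'E'
from h import *
togo([433,-175,18])
im,d=get_image("wrist");P=camera_params("wrist");cv2.imwrite("pics/w4.png",im[:,:,::-1])
hsv=cv2.cvtColor(im,cv2.COLOR_RGB2HSV);m=((hsv[...,0]>12)&(hsv[...,0]<32)&(hsv[...,1]>120)&(hsv[...,2]>90)).astype(np.uint8)
m[262:]=0
c=max(cv2.findContours(m,cv2.RETR_EXTERNAL,cv2.CHAIN_APPROX_NONE)[0],key=cv2.contourArea);b=cv2.boxPoints(cv2.minAreaRect(c));p=onz("wrist",b,22,P)
print(b.round(1).tolist(),p.round(1).tolist(),np.c_[p@ex,p@ey].round(1).tolist())
E
```

```text
strip [[528.7, -51.0, 22.0], [462.3, -53.6, 22.0], [527.2, -208.3, 22.0], [460.6, -223.1, 22.0]] [[529.7, -39.1], [463.4, -43.2], [531.8, -196.4], [465.5, -212.7]]
fence top front edge [[580.3, 27.6, 60.0], [579.6, -166.6, 60.0]] [[579.5, 40.6], [583.2, -153.6]]
t: 6.98
ee_pos: [435.7, -173.1, 107.7]
orientation: [3.141, -0.037, 0.001]
ft_force: [0.5, 0.0, -0.1]
width: 44.0
grasp_force: 0.0
t 6.9833 tcp [ 435.7 -173.1  107.7] F [ 0.5  0.  -0.1] twist [ 0.01 -0.05 -0.07] d_tool(after twist) m [-0.0027  0.002   0.0897]
[[100.9000015258789, 82.0], [414.0, 77.0999984741211], [415.29998779296875, 160.89999389648438], [102.19999694824219, 165.8000030517578]] [[527.5, -55.9, 22.0], [525.9, -293.3, 22.0], [461.2, -301.9, 22.0], [462.6, -46.6, 22.0]] [[528.7, -44.0], [532.4, -281.4], [467.9, -291.5], [463.5, -36.2]]
```

```bash
python3 -m creep '{"delta_pos":[[0,0,0.025],[0,0,0.025],[0,0,0.025],[0,0,0.01],[0,0,0.005],[0,0,0],[0,0,0]],"twist":[[0,0,0],[0,0,0],[0,0,0],[0,0,0],[0,0,0],[0,0,0],[0,0,0]]}' 1
python3 -c "
from h import *
togo([503,-175,17])"
```

```text
t: 7.62
ee_pos: [435.6, -172.1, 18.2]
orientation: [3.141, -0.033, 0.001]
ft_force: [0.4, 0.5, 0.8]
width: 87.8
grasp_force: 0.0
t 7.6167 tcp [ 435.6 -172.1   18.2] F [0.4 0.5 0.8] twist [ 0.01 -0.02  0.08] d_tool(after twist) m [0.0674 0.0014 0.0012]
```

```bash
python3 -m creep '{"delta_pos":[[0.004,0,0.001],[0.004,0,0],[0.004,0,0],[0.004,0,0],[0.004,0,0],[0.004,0,0],[0.004,0,0],[0.004,0,0],[0.004,0,0],[0.004,0,0],[0.004,0,0],[0.004,0,0],[0.004,0,0],[0.004,0,0],[0.004,0,0],[0.002,0,0],[0,0,0]],"twist":[[0,0,0],[0,0,0],[0,0,0],[0,0,0],[0,0,0],[0,0,0],[0,0,0],[0,0,0],[0,0,0],[0,0,0],[0,0,0],[0,0,0],[0,0,0],[0,0,0],[0,0,0],[0,0,0],[0,0,0]]}' 1
python3 -c "
from h import *
togo([503,-175,17])"
```

```text
t: 9.03
ee_pos: [498.1, -174.2, 16.8]
orientation: [3.141, -0.035, 0.002]
ft_force: [0.2, 0.5, 0.6]
width: 87.6
grasp_force: 0.0
t 9.0333 tcp [ 498.1 -174.2   16.8] F [0.2 0.5 0.6] twist [ 0.02 -0.08  0.01] d_tool(after twist) m [ 0.0049  0.0006 -0.0002]
```

```bash
for i in 1 2 3 4; do python3 -m creep '{"delta_pos":[[0.001,0,0],[0.001,0,0],[0,0,0]],"twist":[[0,0,0],[0,0,0],[0,0,0]]}' 1 | grep -E "ee_pos|ft_f" | tr '\n' ' '; echo; done
```

```text
ee_pos: [498.8, -174.0, 16.7] ft_force: [-1.4, -1.0, 2.1] 
ee_pos: [501.2, -174.1, 16.7] ft_force: [-0.6, 0.7, 0.6] 
ee_pos: [502.1, -174.1, 16.6] ft_force: [-5.0, -2.0, 3.0] 
ee_pos: [502.3, -174.0, 16.4] ft_force: [-9.2, -1.7, 8.7]
```

Contact with the fence gives 9 N. I back off, swing round to the right end with the tool turned 90°, and set the fingers partly open.

```bash
python3 -m creep '{"delta_pos":[[-0.008,0,0],[-0.012,0,0],[0,0,-0.03],[0,0.03,-0.035],[0,0.04,0],[0,0.04,0],[0,0.04,0],[0,0.012,0]],"twist":[[0,0,0],[0,0,0],[0,0,0],[0,0,0],[0,0,0],[0,0,0],[0,0,0],[0,0,0]]}' 1
python3 -m creep '{"delta_pos":[[0,0,0],[0,0,0],[0,0,0],[0,0,0],[0,0,0],[0,0,0],[0,0,0],[0,0,0],[0,0,0],[0,0,0],[0,0,0],[0,0,0],[0,0,0],[0,0,0],[0,0,0],[0,0,0]],"twist":[[0,0,-6],[0,0,-6],[0,0,-6],[0,0,-6],[0,0,-6],[0,0,-6],[0,0,-6],[0,0,-6],[0,0,-6],[0,0,-6],[0,0,-6],[0,0,-6],[0,0,-6],[0,0,-6],[0,0,-6],[0,0,0]]}' 0.25
cat >> h.py <<'E'
RE=np.c_[ey,ex,[0,0,-1]]
def meas(view):
    im,d=get_image(view)
    hsv=cv2.cvtColor(im,cv2.COLOR_RGB2HSV);m=((hsv[...,0]>12)&(hsv[...,0]<32)&(hsv[...,1]>110)&(hsv[...,2]>70)).astype(np.uint8)
    if view=="top": m[:130]=0;m[190:]=0;m[:,:155]=0;m[:,330:]=0;m=cv2.morphologyEx(m,cv2.MORPH_OPEN,np.ones((5,5)))
    c=max(cv2.findContours(m,cv2.RETR_EXTERNAL,cv2.CHAIN_APPROX_NONE)[0],key=cv2.contourArea);b=cv2.boxPoints(cv2.minAreaRect(c));p=onz(view,b,22)
    print(b.round(1).tolist(),np.c_[p@ex,p@ey].round(1).tolist());return im
E
python3 - <<'E'
from h import *
togo(548.5*ex-325*ey+np.array([0,0,17]),RE);p=get_obs()["ee_pos"];print(p@ex,p@ey)
meas("top");im=meas("wrist");cv2.imwrite("pics/w5.png",im[:,:,::-1])
E
```

```text
t: 10.7
ee_pos: [482.7, -338.3, 79.4]
orientation: [3.138, -0.039, 0.007]
ft_force: [0.7, -0.9, -0.7]
width: 87.9
grasp_force: 0.0
t: 12.03
ee_pos: [481.7, -332.5, 78.2]
orientation: [2.242, 2.2, 0.001]
ft_force: [-0.7, 0.2, 0.6]
width: 22.2
grasp_force: 0.0
t 12.0333 tcp [ 481.7 -332.5   78.2] F [-0.7  0.2  0.6] twist [0.04 0.01 0.22] d_tool(after twist) m [-0.0034  0.0594  0.0612]
489.06423088933803 -321.5781771084984
[[237.8000030517578, 163.0], [238.1999969482422, 145.5], [304.29998779296875, 147.0], [303.8999938964844, 164.5]] [[518.0, -46.2], [581.5, -45.5], [583.4, -282.4], [519.8, -282.0]]
[[295.20001220703125, 156.89999389648438], [300.6000061035156, -3.4000000953674316], [404.1000061035156, 0.0], [398.79998779296875, 160.39999389648438]] [[515.7, -284.1], [516.0, -182.5], [581.5, -183.7], [590.1, -286.6]]
```

View pics/w5.png

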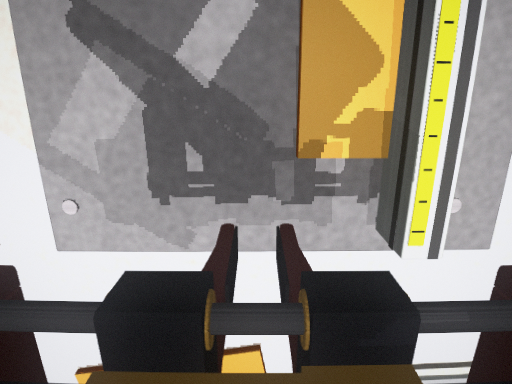

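The strip is flush along the fence, with its right end at row 157, columns 297–390. I move in behind it and lower.

```bash
python3 -m creep '{"delta_pos":[[0,0.02,0],[0,0.02,0],[0,0.019,0.01],[0,0,0.025],[0,0,0.016],[0,0,0.008],[0,0,0.002],[0,0,0],[0,0,0]],"twist":[[0,0,0.2],[0,0,0],[0,0,0],[0,0,0],[0,0,0],[0,0,0],[0,0,0],[0,0,0],[0,0,0]]}' 0.25
python3 -c "
from h import *
togo(548.5*ex-86*ey+np.array([0,0,17]),RE)"
```

```text
t: 12.88
ee_pos: [540.8, -334.6, 18.1]
orientation: [2.25, 2.191, 0.0]
ft_force: [-0.9, 0.4, 0.5]
width: 21.8
grasp_force: 0.0
t 12.8833 tcp [ 540.8 -334.6   18.1] F [-0.9  0.4  0.5] twist [ 0.05  0.03 -0.25] d_tool(after twist) m [0.2364 0.0003 0.0011]
```

```bash
python3 -m creep '{"delta_pos":[[0.008,0,0.001],[0.008,0,0],[0.004,0,0],[0.004,0,0],[0.004,0,0],[0.006,0,0],[0.006,0,0],[0.006,0,0],[0.006,0,0],[0.006,0,0],[0.006,0,0],[0.006,0,0],[0.006,0,0],[0.006,0,0],[0.006,0,0],[0.006,0,0],[0.006,0,0],[0.004,0,0],[0.002,0,0],[0,0,0]],"twist":[[0,0,-0.25],[0,0,0],[0,0,0],[0,0,0],[0,0,0],[0,0,0],[0,0,0],[0,0,0],[0,0,0],[0,0,0],[0,0,0],[0,0,0],[0,0,0],[0,0,0],[0,0,0],[0,0,0],[0,0,0],[0,0,0],[0,0,0],[0,0,0]]}' 0.25
python3 - <<'E'
from h import *
togo(548.5*ex-73*ey+np.array([0,0,17]),RE);p=get_obs()["ee_pos"];print(p@ex,p@ey)
meas("top");im=meas("wrist");cv2.imwrite("pics/w6.png",im[:,:,::-1])
E
```

```text
t: 14.55
ee_pos: [542.4, -227.5, 16.1]
orientation: [-2.244, -2.197, 0.0]
ft_force: [-0.7, 0.2, -0.6]
width: 21.8
grasp_force: 0.0
t 14.55 tcp [ 542.4 -227.5   16.1] F [-0.7  0.2 -0.6] twist [-0.05 -0.04  0.07] d_tool(after twist) m [ 0.1422  0.0011 -0.0009]
547.375546634369 -215.20168428602125
[[234.3000030517578, 154.3000030517578], [236.39999389648438, 144.10000610351562], [256.79998779296875, 148.1999969482422], [254.6999969482422, 158.3000030517578]] [[549.1, -33.0], [586.3, -39.0], [573.8, -112.3], [536.6, -106.1]]
[[190.0, 0.0], [333.0, 0.0], [333.0, 227.0], [190.0, 227.0]] [[516.5, -94.6], [580.5, -94.4], [588.0, -204.4], [510.3, -204.5]]
```

View pics/w6.png

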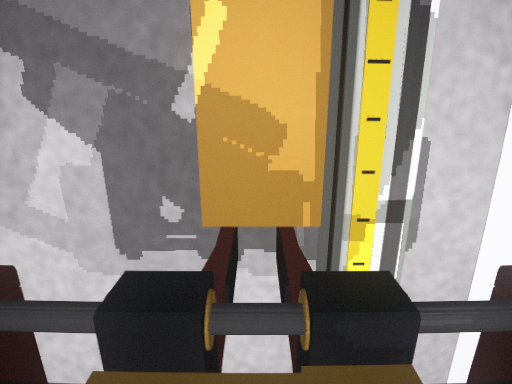

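The strip still hugs the fence (right edge 333 to 322), with its end square at row 227. I keep going.

```bash
python3 -m creep '{"delta_pos":[[0.003,0,0],[0.005,0,0],[0.007,0,0],[0.007,0,0],[0.007,0,0],[0.007,0,0],[0.007,0,0],[0.007,0,0],[0.007,0,0],[0.007,0,0],[0.007,0,0],[0.007,0,0],[0.007,0,0],[0.007,0,0],[0.007,0,0],[0.007,0,0],[0.007,0,0],[0.004,0,0],[0.002,0,0],[0,0,0]],"twist":[[0,0,0],[0,0,0],[0,0,0],[0,0,0],[0,0,0],[0,0,0],[0,0,0],[0,0,0],[0,0,0],[0,0,0],[0,0,0],[0,0,0],[0,0,0],[0,0,0],[0,0,0],[0,0,0],[0,0,0],[0,0,0],[0,0,0],[0,0,0]]}' 0.25
python3 - <<'E'
from h import *
togo(548.5*ex-73*ey+np.array([0,0,17]),RE);p=get_obs()["ee_pos"];print(p@ex,p@ey)
E
```

```text
t: 16.32
ee_pos: [545.5, -108.8, 16.4]
orientation: [2.245, 2.198, 0.001]
ft_force: [-0.1, -0.4, 0.5]
width: 22.0
grasp_force: 0.0
t 16.3167 tcp [ 545.5 -108.8   16.4] F [-0.1 -0.4  0.5] twist [ 0.02 -0.01  0.07] d_tool(after twist) m [ 0.0235  0.0007 -0.0006]
547.770758511992 -96.50588377831843
```

```bash
python3 -m creep '{"delta_pos":[[0.003,0,0],[0.003,0,0],[0.003,0,0],[0.003,0,0],[0.003,0,0],[0,0,0]],"twist":[[0,0,0],[0,0,0],[0,0,0],[0,0,0],[0,0,0],[0,0,0]]}' 0.25| grep -E "ee_pos|ft_f" | tr '\n' ' '; for i in 1 2 3 4 5; do python3 -m creep '{"delta_pos":[[0.001,0,0],[0.001,0,0],[0,0,0]],"twist":[[0,0,0],[0,0,0],[0,0,0]]}' 0.25 | grep -E "ee_pos|ft_f" | tr '\n' ' '; echo; done
```

```text
ee_pos: [545.8, -93.8, 16.4] ft_force: [0.2, 0.2, -0.1] ee_pos: [545.7, -92.3, 16.4] ft_force: [0.5, -0.8, 0.4] 
ee_pos: [545.7, -90.3, 16.3] ft_force: [-0.6, -1.1, -0.4] 
ee_pos: [545.8, -88.3, 16.3] ft_force: [1.1, -2.3, 1.9] 
ee_pos: [545.8, -86.2, 16.3] ft_force: [0.8, -0.3, 0.9] 
ee_pos: [545.9, -84.8, 16.4] ft_force: [-0.6, -5.6, 1.3]
```

Contact is exactly where predicted. I add one more mm, back off and look.

```bash
python3 -m creep '{"delta_pos":[[0.001,0,0],[0,0,0],[0,0,0],[-0.005,0,0],[-0.02,0,0],[0,0,-0.03],[0,0,-0.035],[0,0,-0.035],[0,0,0],[0,0,0]],"twist":[[0,0,0],[0,0,0],[0,0,0],[0,0,0],[0,0,0],[0,0,0],[0,0,0],[0,0,0],[0,0,0],[0,0,0]]}' 0.25
python3 - <<'E'
from h import *
meas("top");im=meas("wrist")
hsv=cv2.cvtColor(im,cv2.COLOR_RGB2HSV);red=((hsv[...,0]<8)|(hsv[...,0]>172))&(hsv[...,1]>120);print(red[:250].sum())
cv2.imwrite("pics/w7.png",im[:,:,::-1])
im,d=get_image("scene");cv2.imwrite("pics/s7.png",cv2.resize(im[180:310,190:400],None,fx=3.8,fy=3.8)[:,:,::-1])
E
```

```text
t: 18.9
ee_pos: [546.7, -108.5, 118.3]
orientation: [2.243, 2.195, 0.004]
ft_force: [0.7, -0.3, -0.5]
width: 22.2
grasp_force: 0.0
[[176.0, 144.0], [215.0, 144.0], [215.0, 161.0], [176.0, 161.0]] [[579.8, 176.9], [584.2, 37.5], [522.6, 35.1], [518.3, 173.8]]
[[215.0, 0.0], [302.0, 0.0], [302.0, 151.0], [215.0, 151.0]] [[515.5, 51.3], [579.1, 51.4], [583.5, -60.2], [511.7, -60.4]]
0
```

View pics/w7.png

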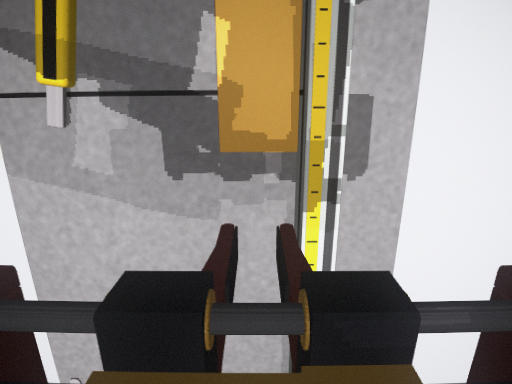

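View pics/s7.png

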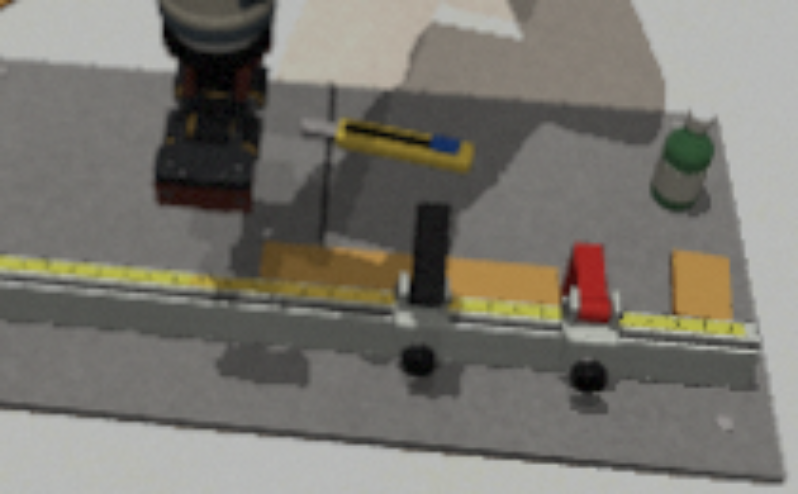

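The strip's left end meets the red foot at (560,285), black is folded up, and the cutter, bottle and offcut are unmoved. For safety I do one final square push on the long side with the open fingers to confirm it is flush.

```bash
python3 -m creep '{"delta_pos":[[0,-0.031,0],[0,-0.03,0],[0,0,0],[0,0,0],[0,0,0],[0,0,0],[0,0,0],[0,0,0],[0,0,0],[0,0,0],[0,0,0],[0,0,0],[0,0,0],[0,0,0],[0,0,0],[0,0,0],[0,0,0],[0,0,0]],"twist":[[0,0,0],[0,0,0],[0,0,6],[0,0,6],[0,0,6],[0,0,6],[0,0,6],[0,0,6],[0,0,6],[0,0,6],[0,0,6],[0,0,6],[0,0,6],[0,0,6],[0,0,6],[0,0,6],[0,0,6],[0,0,0]]}' 1
python3 -m creep '{"delta_pos":[[0,-0.035,0],[0,-0.035,0],[0,-0.035,0],[0,-0.035,0],[0,0,0],[0,0,0]],"twist":[[0,0,0],[0,0,0],[0,0,0],[0,0,0],[0,0,0],[0,0,0]]}' 1
python3 -c "
from h import *
togo(490*ex+45*ey+np.array([0,0,17]))"
```

```text
t: 20.55
ee_pos: [483.2, -106.7, 114.8]
orientation: [-3.14, 0.04, 0.005]
ft_force: [-0.5, -0.8, -0.1]
width: 87.7
grasp_force: 0.0
t: 21.05
ee_pos: [486.6, 34.5, 115.4]
orientation: [3.141, -0.024, -0.003]
ft_force: [-0.3, 0.1, 0.2]
width: 87.6
grasp_force: 0.0
t 21.05 tcp [486.6  34.5 115.4] F [-0.3  0.1  0.2] twist [0.01 0.11 0.43] d_tool(after twist) m [0.0043 0.0004 0.0984]
```

```bash
python3 -m creep '{"delta_pos":[[0,0,0.03],[0,0,0.03],[0,0,0.025],[0,0,0.01],[0,0,0.003],[0,0,0],[0.004,0,0],[0.004,0,0],[0.004,0,0],[0.002,0,0],[0.002,0,0],[0,0,0]],"twist":[[0,0,0.4],[0,0,0],[0,0,0],[0,0,0],[0,0,0],[0,0,0],[0,0,0],[0,0,0],[0,0,0],[0,0,0],[0,0,0],[0,0,0]]}' 1| grep -E "ee_pos|ft_f" | tr '\n' ' '; for i in 1 2 3; do python3 -m creep '{"delta_pos":[[0.001,0,0],[0.001,0,0],[0,0,0]],"twist":[[0,0,0],[0,0,0],[0,0,0]]}' 1 | grep -E "ee_pos|ft_f" | tr '\n' ' '; echo; done
```

```text
ee_pos: [504.2, 32.5, 18.8] ft_force: [0.1, -0.9, -1.3] ee_pos: [505.4, 32.4, 18.3] ft_force: [0.1, -0.1, -0.1] 
ee_pos: [506.0, 32.4, 18.1] ft_force: [-4.2, -0.1, 3.7] 
ee_pos: [506.3, 32.3, 17.9] ft_force: [-9.3, 0.4, 8.5]
```

```bash
python3 -m creep '{"delta_pos":[[-0.004,0,0],[-0.012,0,0],[-0.004,0,0],[0,0,-0.03],[0,0,-0.04],[0,0.02,-0.04],[0,0.04,0],[0,0.04,0],[0,0,0],[0,0,0],[0,0,0]],"twist":[[0,0,0],[0,0,0],[0,0,0],[0,0,0],[0,0,0],[0,0,0],[0,0,0],[0,0,0],[0,0,0],[0,0,0],[0,0,0]]}' 1
python3 - <<'E'
from h import *
meas("top");meas("wrist")
from workcell import close_job
print(close_job())
E
```

```text
t: 23.72
ee_pos: [486.6, -65.7, 125.5]
orientation: [-3.141, 0.047, -0.0]
ft_force: [1.0, 1.0, -0.3]
width: 87.7
grasp_force: 0.0
[[176.0, 144.0], [202.0, 144.0], [202.0, 161.0], [176.0, 161.0]] [[579.8, 176.9], [582.7, 84.0], [521.1, 81.3], [518.3, 173.8]]
[[-0.800000011920929, 79.4000015258789], [264.0, 76.69999694824219], [264.79998779296875, 156.5], [0.0, 159.1999969482422]] [[582.5, 158.3], [581.1, -60.4], [516.2, -61.2], [515.5, 173.3]]
the job is handed in; nothing more can be done
None
```

The job is handed in at about 24 s of the 61 s: by my measurements the red stop is fully down, the strip lies flush along the fence against it, black is still folded up and nothing else was moved, though the judge returned no verdict and I viewed 11 pictures, one over the limit of 10.

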